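Bed a toy boiler barrel in the V-block jig and clamp it for drilling

TASK

Take the round wooden barrel out of its cradle and lower it gently into both V-blocks of the drilling jig, a little clear of the end stop, so that it beds down and centres itself. Then slide it along the V until you feel it bear definitely, yet gently (3 to 10 N), against the sprung buffer of the end stop, and while it stays there bring the hinged clamp over and ease it down, without letting it drop, so that its pad rests on the barrel; let go of everything. Press nothing hard, and leave the other things on the bench where they are.

Things in the scene. Friction and masses are not known exactly. Their poses are not given: they have to be found in the camera images.
- barrel: turned pale-wood barrel (boiler of a toy locomotive): plain cylinder, 40 mm diameter, 176 mm long, thin dark ring near each end, about 140 g. Origin at its middle, on its axis; x runs along it (ends alike, either may lead). Starts lying in the cradle, axis 30 mm above the table.
- cradle: green-painted board 190 x 75 x 10 mm fixed on the table; the barrel starts on it, along its x, between four cleats 6 mm high near the board's ends (52 to 78 mm from the middle; the middle is free for fingers). Origin under its centre. Some starts swap its place with the wheel tray's.
- jig: fixed drilling jig: plywood base 14 mm thick, x -105 to +195 mm, 100 mm wide, with two brown 90-degree V-blocks 24 mm thick at x = -58 and +58 mm, tops about 66 mm above the table, the 92 mm gap between them free for fingers. Origin under the base, midway between them; z up; x along the groove, towards stop and hinge. A seated barrel's axis is at y = 0, 60 mm above the table.
- stop: end stop on the jig, axes as the jig's. Origin on top of the jig base at jig x = +98 mm, on the steel foot; NOT the stopping face. On the foot an aluminium block (top 72 mm above the table) with an orange sprung buffer (24 mm disc, facing -x at the barrel's axis height) is set by hand: buffer face at jig x 80 to 98 mm, not in the readings, to be felt. Buffer gives 1 mm per 2.5 N, 9 mm travel.
- clamp: red hinged clamp arm (24 mm wide, 14 mm thick, 150 mm long, 0.34 kg). Origin on the hinge axis (jig x = +150 mm, 95 mm above the table; axis along the jig's y); the arm runs along its -x. Closed = level, axes as the jig's; starts leaning back about 25 degrees past upright. Let go short of upright it falls and strikes hard; once down its weight alone presses with 2 to 3 N.
- clamp_bar (a point): middle of the black round cross bar at the clamp arm's free end: 14 mm diameter, 130 mm long, along the jig's y, 150 mm from the hinge axis; 53 mm stick out on each side of the arm. Pinch it there, about 40 mm from the middle, fingers closing along the jig's x; it can turn between the pads as the arm swings. Closed, it is 95 mm above the table.
- clamp_pad (a point): middle of the pressing face of the black rubber pad (22 x 24 x 8 mm) under the clamp arm, 115 mm from the hinge; closed, it rests on top of the barrel, 80 mm above the table, at jig x = +35 mm
- wheel_tray: low cardboard tray of wooden wheels, 100 x 75 x 22 mm, fixed, origin under its centre: leave alone
- toy_car: bystander, leave alone: wooden toy car, 110 mm long, 80 mm high, origin under its centre
- glue: bystander, leave alone: upright yellow glue bottle, 52 mm diameter, 150 mm high, origin under its centre
- hammer: bystander, leave alone: hammer lying flat, origin under the middle
- screwdriver: bystander, leave alone: screwdriver lying flat, origin under the middle
- loose_wheel: bystander, leave alone: single wooden wheel lying flat, 38 mm diameter, 11 mm high, origin under its centre
- offcut: bystander, leave alone: hardwood offcut 90 x 50 x 20 mm, origin under its centre
- propeller: bystander, leave alone: three-bladed wooden propeller lying flat, 115 mm across, 10 mm high, origin under its centre

How it is judged (in metres and radians):
On the way, in this order (a step that is already met when the one before it is completed fails the run):
1. the barrel lies bedded in both V-blocks, not yet pressing on the end stop, with the clamp still open (y of barrel in the frame of jig between -0.002 and 0.002 m and z of barrel in the frame of jig between 0.0575 and 0.062 m and angle between the x axis of barrel and the x axis of jig, either way round below 0.035 rad and x of barrel in the frame of jig between -0.035 and 0.03 m and height (world z) of clamp_bar above 0.2 m and contact force between barrel and stop below 0.3 N), for 0.2 s.
2. the barrel, bedded in the Vs, bears on the end stop with more than 2 N (y of barrel in the frame of jig between -0.002 and 0.002 m and z of barrel in the frame of jig between 0.0575 and 0.062 m and angle between the x axis of barrel and the x axis of jig, either way round below 0.035 rad and contact force between barrel and stop above 2 N), for 0.2 s.
3. the clamp's pad bears on the bedded barrel (y of barrel in the frame of jig between -0.002 and 0.002 m and z of barrel in the frame of jig between 0.0575 and 0.062 m and angle between the x axis of barrel and the x axis of jig, either way round below 0.035 rad and height (world z) of clamp_pad below 0.085 m and contact force between clamp and barrel above 0.8 N), for 0.2 s.
At the end, for the whole second after the job is handed in: Barrel bedded in both Vs (axis within 2 mm of the V middle, 57.5 to 62 mm above the table, within 0.035 rad of the groove), end bearing on the stop (over 0.2 N), clamp down (pad 75 to 85 mm above the table), pad pressing the barrel with over 0.8 N, all at rest and let go (all of step 3 and contact force between barrel and stop above 0.2 N and height (world z) of clamp_pad above 0.075 m and linear speed of barrel below 0.01 m/s and angular speed of clamp below 0.05 rad/s); the robot touches nothing.
It fails at once if the barrel presses or strikes the jig with more than 30 N before the clamp bears on it (contact force between barrel and jig above 30 N and contact force between barrel and clamp below 0.1 N).
It fails at once if the barrel presses or strikes the end stop with more than 15 N (contact force between barrel and stop above 15 N).
It fails at once if the clamp's pad presses or strikes the barrel with more than 20 N (contact force between clamp and barrel above 20 N).
It fails at once if a bystander is shifted by more than 25 mm (distance of any of toy_car, glue, hammer, screwdriver, loose_wheel, offcut, propeller from where it was at the start of the episode above 0.025 m).
It also fails if it takes over 72 s, if anything falls off the work surface, if the arm or the gripper's body presses on something with over 40 N, if the wrist force passes 120 N, or if a joint passes its speed limit or range.

ROBOT

A 6-joint arm with a two-finger parallel gripper is mounted at the origin on the work surface. World frame = base frame: x ahead of the robot, y to its left, z up, the work surface at z = 0. Lengths are in m, angles in degrees, forces in N, time in s.
With the tool pointing down it reaches from about 0.3 to 0.75 m from the base axis. Payload 8.5 kg.
Tool frame: the origin (TCP) lies midway between the tips of the shut fingers; the grasp point (between the pads) lies 19 mm behind it (env.tcp_to_grasp is the z of the grasp point in the tool frame, in m); z points along the fingers, y is the line along which they close (so a half turn about z gives the same grasp; the last joint's range is limited). The gripper opens to 85 mm and grips with 20 to 120 N. Pads are 22 mm wide; open, the fingers measure 114 mm over their backs; the gripper's body (76 mm by 85 mm) begins 54 mm behind the grasp point. The pads swing forward as they close: fully open they stand 13 mm farther back than shut.
Start: joints at [63.18, 21.807, 74.336, -0, 83.858, -12.336], TCP at [0.138, 0.533, 0.231] pointing down, gripper open.
Joint ranges: [-178.18, 178.18], [-50.72, 133.34], [12.68, 142.11], [-81.47, 261.47], [9.98, 163.14], [-165.26, 165.26]. Speed limits (degrees/s): [136.94, 136.94, 180, 180, 180, 180].

INTERFACE

Orientations are given as a 3x3 rotation matrix whose columns are the frame's x, y, z axes.
In Python, from rig import env, imaging, job, models gives the robot as it stands. The module is installed in compiled form; this text tells all that it offers.
- The arm moves only by the tool jog_arm, never from a script. Its argument "plan" is text: rows parted by semicolons, each of 7 numbers parted by spaces: the turn, a rotation vector about the tool's x, y, z in degrees, then the shift along the tool's x, y, z in cm, then the closure in counts, from 0 (fully open) to 255 (shut). In form: rx ry rz x y z claw; .... A call has 1 to 10 rows; each row shifts and turns the commanded pose from where the row before left it, along the tool's axes as they then stand; what a row does not reach is not made up. A row lasts 1/12 s, in which the tool goes at most 41.7 mm and 7.16 degrees, less where a joint would pass 70% of its speed; a pose out of reach is approached as far as the arm can. A call with a gripper value outside its range is refused whole. The fingers move at their own pace and stop on an object; "grip_force" is the grip in N (left out, the last holds). Time passes only in rows, so rows that do not move let the fingers close. It gives the time, the measured TCP pose, the force, the opening and the grip force at its end, in the units of the state.
- env.observe(): the state, without advancing time (a new reading comes with each control period).
- imaging.get_image(name): name is "side" or "top" or "wrist"; returns a dict with "pixels" (384x512x3 uint8, red, green, blue), "depth" (384x512 float32, m along the optical axis (not along the pixel's ray), 0 where there is no reading), "fov_y" (degrees; the focal length in pixels is half the picture's height over the tangent of half this angle, whatever the lens; pixels are square), "cx", "cy" (the principal point, pixels), "world_from_camera" (4x4, takes a point from camera to world coordinates). Camera axes: x right, y down, z forward; pixel columns grow to the right and rows downward; lengths in m; the calibration is good to about 2 mm. A picture is of the moment at which its call begins.
- job.close_job(): hands the job in; it is judged then, once.
Trained networks look in the newest picture that a camera, given by its name, has taken for a name from the list of things; names that differ only in an ending like _2 or _b are one class to them, and where a whole thing is asked for, a point or a joint stands for the part that bears it (a point fixed in the world has none). Each returns a list of dicts, best first, with "confidence" (0 to 1); they miss things now and then, are a little off and sometimes report something else, mostly with a low value. They report only what shows in the picture. A call takes as long as a camera call.
- models.outline_of(camera, query): "region" (384x512 bool, what is visible of it) and "bbox" ([centre column, centre row, width, height] in pixels, round what is visible of it).
- models.tip_of(camera, query): "at" ([column, row] in pixels: a listed point, or the origin of a listed thing).
The state is a dict: "time_s": time; "q": joint angles; "qvel": joint speeds; "joint_efforts": joint torques, N m; "position": TCP position; "tool_rot": TCP orientation; "ft_force": force on the tool from outside, world axes, zero at the start; "wrist_torque": the same for the moment, N m; "grip_width": finger opening in m; "gripper_force": force on a finger pad.
Only numpy, scipy, OpenCV 4.12 (cv2) and the standard library are available. Lean on these libraries where they do the work, as an engineer would, in place of code of your own. Each camera call takes 0.05 s, during which the arm holds its last target. There are 200 camera calls.

## Working session

There is one attempt and no reset: what is moved stays moved. The work goes in short steps, Python scripts to look and compute and a tool call to move; the robot and the scene stay as the last step left them, time stands still between calls to the robot, and variables do not carry over. Pictures are saved under pics/ and viewed, at most 10 in all, crops included, and the job is handed in when it is done.

Besides the shell and the picture viewer there is one more tool, called as a command line: name --argument value ..., lists and objects as JSON in quotes. jog_arm: Moves the arm, as the interface text tells. Its arguments: {"type":"object","properties":{"plan":{"type":"string"},"grip_force":{"type":"number"}},"required":["plan"]}

```bash
mkdir -p pics
cat > h.py <<'E'
from rig import env, imaging, job, models
import numpy as np, cv2
def back(im,uv,depth):
    f=im["pixels"].shape[0]/2/np.tan(np.radians(im["fov_y"])/2)
    uv=np.atleast_2d(uv).astype(float); d=np.asarray(depth)
    p=np.c_[(uv[:,0]-im["cx"])/f*d,(uv[:,1]-im["cy"])/f*d,d*np.ones(len(uv))]
    T=im["world_from_camera"]; return p@T[:3,:3].T+T[:3,3]
def pts(im,mask):
    v,u=np.nonzero(mask&(im["depth"]>0)); return back(im,np.c_[u,v],im["depth"][v,u])
def save(im,n): cv2.imwrite(f"pics/{n}.png",im["pixels"][:,:,::-1])
E
python3 - <<'E'
from h import *
s=env.observe(); print(s["time_s"],s["position"],s["tool_rot"],s["ft_force"],s["grip_width"],env.tcp_to_grasp)
ims={c:imaging.get_image(c) for c in("top","side")}
for c,im in ims.items():
    save(im,c)
    for n in["barrel","cradle","jig","stop","clamp","clamp_bar","wheel_tray","glue","toy_car"]:
        o=models.outline_of(c,n); t=models.tip_of(c,n)
        for d in o[:1]:
            P=pts(im,d["region"])
            if len(P): print(c,n,round(d["confidence"],2),np.round(d["bbox"]),"med",np.median(P,0).round(3),"lo",np.percentile(P,3,0).round(3),"hi",np.percentile(P,97,0).round(3))
        for d in t[:1]:
            u,v=np.round(d["at"]).astype(int); print("   tip",d["at"],round(d["confidence"],2), back(im,d["at"],im["depth"][min(v,383),min(u,511)]).round(3))
E
cd pics; python3 -c "
import cv2,numpy as np
cv2.imwrite('both.png',cv2.resize(np.vstack([cv2.imread('top.png'),cv2.imread('side.png')]),(400,600)))"
```

```text
0.0 [0.1374233  0.53226445 0.23070315] [[-9.68224879e-01  2.50080261e-01 -6.68307049e-04]
 [ 2.50080945e-01  9.68224066e-01 -1.29547503e-03]
 [ 3.23098236e-04 -1.42144201e-03 -9.99998938e-01]] [ 0.07187445 -0.21189738 -0.54205435] 0.0858912978610023 -0.0187
   tip [351.7, 224.9] 0.78 [[ 0.435 -0.234  0.041]]
top cradle 0.83 [355. 222.  66.  58.] med [ 0.44  -0.245  0.011] lo [ 0.366 -0.333  0.003] hi [ 0.513 -0.166  0.02 ]
   tip [354.4, 220.4] 0.68 [[ 0.448 -0.24   0.051]]
top jig 0.67 [245. 205. 124.  61.] med [0.483 0.056 0.016] lo [ 0.421 -0.086  0.009] hi [0.544 0.215 0.238]
   tip [270.2, 213.4] 0.87 [[0.472 0.004 0.016]]
top stop 0.59 [354. 221.  63.  57.] med [ 0.44  -0.244  0.011] lo [ 0.366 -0.332  0.005] hi [ 0.515 -0.167  0.016]
   tip [238.8, 209.3] 0.78 [[0.485 0.096 0.071]]
top clamp 0.95 [203. 198.  35.  51.] med [0.507 0.202 0.231] lo [0.459 0.154 0.109] hi [0.567 0.225 0.24 ]
   tip [220.7, 205.2] 0.72 [[0.499 0.153 0.016]]
top clamp_bar 0.69 [202. 199.  40.  51.] med [0.505 0.202 0.232] lo [0.452 0.152 0.   ] hi [0.567 0.251 0.24 ]
   tip [189.1, 196.5] 0.93 [[0.51
[... 1289 characters left out ...]
2.5, 179.2] 0.79 [[0.501 0.147 0.1  ]]
side clamp_bar 0.58 [209. 146.  50.  65.] med [0.504 0.189 0.198] lo [0.461 0.149 0.102] hi [0.57  0.221 0.238]
   tip [208.1, 121.7] 0.62 [[0.509 0.211 0.237]]
side wheel_tray 0.72 [408. 297.  47.  46.] med [ 0.581 -0.379  0.016] lo [ 0.533 -0.42   0.002] hi [ 0.639 -0.337  0.023]
   tip [406.4, 300.5] 0.65 [[ 0.574 -0.382  0.013]]
side glue 0.87 [368. 200.  25.  58.] med [ 0.739 -0.137  0.071] lo [ 0.727 -0.154  0.006] hi [ 0.765 -0.11   0.148]
   tip [363.0, 222.4] 0.87 [[ 0.733 -0.139  0.012]]
side toy_car 0.72 [154. 157.  25.  28.] med [0.482 0.474 0.039] lo [0.453 0.437 0.012] hi [0.521 0.532 0.07 ]
   tip [154.8, 164.9] 0.72 [[0.468 0.442 0.033]]
```

View pics/top.png

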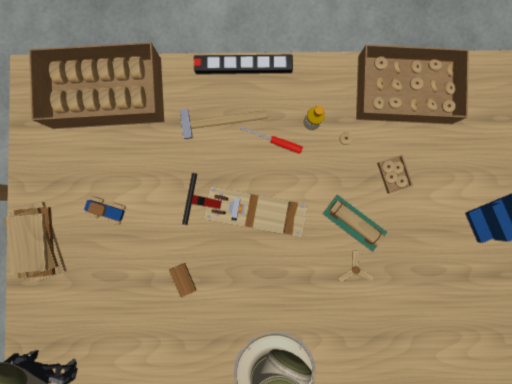

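View pics/side.png

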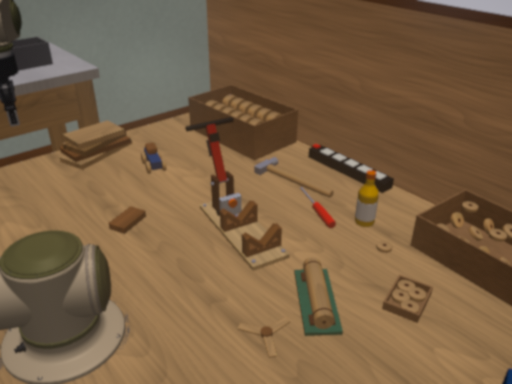

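Both views show the barrel on the green cradle (top view about 355,222), the jig at about (255,212) and the clamp leaning back with its bar at (190,198). The propeller is close by at (356,268). Next I'll fit the axes.

```bash
cat > fit.py <<'E'
from h import *
def ln(P):
    c,_=cv2.minAreaRect(P.astype(np.float32))[:2]; r=cv2.minAreaRect(P.astype(np.float32)); return np.round(r[0],4),np.round(r[1],4),round(r[2],2)
E
python3 - <<'E'
from fit import *
for c in("top","side"):
    im=imaging.get_image(c); A=np.ones(im["depth"].shape,bool); P=pts(im,A); C=im["pixels"].reshape(-1,3)[((im["depth"]>0)).ravel()].astype(int)
    inb=lambda x0,x1,y0,y1,z0,z1:(P[:,0]>x0)&(P[:,0]<x1)&(P[:,1]>y0)&(P[:,1]<y1)&(P[:,2]>z0)&(P[:,2]<z1)
    print(c,"barrel top",ln(P[inb(.33,.55,-.36,-.14,.035,.06)][:,:2]), inb(.33,.55,-.36,-.14,.035,.06).sum())
    print("cradle",ln(P[inb(.33,.55,-.36,-.14,.006,.06)][:,:2]))
    print("jig",ln(P[inb(.38,.6,-.14,.25,.009,.07)][:,:2]))
    print("vblocks",ln(P[inb(.38,.6,-.14,.075,.05,.08)][:,:2]))
    b=inb(.4,.62,.1,.3,.215,.26); print("bar",ln(P[b][:,:2]),P[b][:,2].max())
    for v,n in(("hinge-ish",(.4,.6,.1,.25,.08,.115)),): print(n,np.median(P[inb(*n)],0).round(3))
E
```

```text
top barrel top (array([ 0.4397, -0.2499]), array([0.1757, 0.039 ]), 51.84) 773
cradle (array([ 0.4429, -0.2505]), array([0.2086, 0.2222]), 87.41)
jig (array([0.4786, 0.0489]), array([0.2998, 0.0998]), 78.69)
vblocks (array([0.4698, 0.0044]), array([0.1398, 0.0946]), 78.78)
bar (array([0.51  , 0.2046]), array([0.0315, 0.1299]), 78.41) 0.24373151860176834
(0.4, 0.6, 0.1, 0.25, 0.08, 0.115) [0.497 0.15  0.11 ]
side barrel top (array([ 0.4417, -0.2514]), array([0.1814, 0.0386]), 52.01) 1119
cradle (array([ 0.4621, -0.2853]), array([0.2018, 0.2078]), 32.3)
jig (array([0.4807, 0.0481]), array([0.305 , 0.1018]), 78.76)
vblocks (array([0.4718, 0.0039]), array([0.145, 0.096]), 78.71)
bar (array([0.5118, 0.1997]), array([0.0384, 0.1313]), 78.89) 0.23966490599127654
(0.4, 0.6, 0.1, 0.25, 0.08, 0.115) [0.497 0.147 0.102]
```

jog_arm --plan "0 0 7.1 0 0 0 0;0 0 7.1 0 0 0 0;0 0 7.1 0 0 0 0;0 0 7.1 0 0 0 0;0 0 7.1 0 0 0 0;0 0 7.1 0 0 0 0;0 0 7.1 0 0 0 0;0 0 7.1 0 0 0 0" --grip_force 25

```text
time_s: 2.67
position: [0.1376, 0.5325, 0.2313]
tool_rot: [[-0.315, 0.949, 0.0], [0.949, 0.315, 0.0], [0.0, 0.0, -1.0]]
ft_force: [-0.4, -0.9, -0.3]
grip_width: 0.0853
gripper_force: 0.0
```

jog_arm --plan "0 0 7.1 0 0 0 0;0 0 7.1 0 0 0 0;0 0 7.1 0 0 0 0;0 0 7.1 0 0 0 0;0 0 7.1 0 0 0 0;0 0 7.1 0 0 0 0;0 0 7.1 0 0 0 0;0 0 7.1 0 0 0 0"

```text
time_s: 3.33
position: [0.1375, 0.5325, 0.2313]
tool_rot: [[0.622, 0.783, 0.0], [0.783, -0.622, 0.0], [0.0, -0.0, -1.0]]
ft_force: [-0.5, -0.0, -0.1]
grip_width: 0.0855
gripper_force: 0.0
```

jog_arm --plan "0 0 0 -1.95 3.28 0 0;0 0 0 -1.95 3.28 0 0;0 0 0 -1.95 3.28 0 0;0 0 0 -1.95 3.28 0 0;0 0 0 -1.95 3.28 0 0;0 0 0 -1.95 3.28 0 0;0 0 0 -1.95 3.28 0 0;0 0 0 -1.95 3.28 0 0;0 0 0 -1.95 3.28 0 0;0 0 0 -1.95 3.28 0 0"

```text
time_s: 4.17
position: [0.2755, 0.1751, 0.2316]
tool_rot: [[0.616, 0.787, 0.001], [0.787, -0.616, 0.0], [0.001, 0.001, -1.0]]
ft_force: [1.5, -0.2, 0.6]
grip_width: 0.0853
gripper_force: 0.0
```

jog_arm --plan "0 0 0 -1.95 3.28 0 0;0 0 0 -1.95 3.28 0 0;0 0 0 -1.95 3.28 0 0;0 0 0 -1.95 3.28 0 0;0 0 0 -1.95 3.28 0 0;0 0 0 -1.95 3.28 0 0;0 0 0 -1.95 3.28 0 0;0 0 0 -1.95 3.28 0 0;0 0 0 -1.95 3.28 0 0;0 0 0 -1.95 3.28 0 0"

```text
time_s: 5.0
position: [0.4136, -0.1812, 0.2314]
tool_rot: [[0.617, 0.787, 0.0], [0.787, -0.617, -0.0], [0.0, 0.0, -1.0]]
ft_force: [1.4, -0.8, -0.5]
grip_width: 0.0854
gripper_force: 0.0
```

jog_arm --plan "0 0 0 -1.95 3.28 0 0;0 0 0 -1.95 3.28 0 0;0 0 0 0 0 0 0;0 0 0 0 0 0 0"

```text
time_s: 5.33
position: [0.441, -0.2516, 0.2306]
tool_rot: [[0.618, 0.786, -0.001], [0.786, -0.618, 0.001], [0.0, -0.001, -1.0]]
ft_force: [0.4, 1.0, -0.5]
grip_width: 0.0853
gripper_force: 0.0
```

```bash
cat >> fit.py <<'E'
def st():
    s=env.observe(); R=s["tool_rot"]; print("t",round(s["time_s"],2),"p",np.round(s["position"],4),"yaw",round(np.degrees(np.arctan2(R[1][0],R[0][0])),2),"z",np.round(np.array(R)[:,2],4),"F",np.round(s["ft_force"],2),"T",np.round(s["wrist_torque"],2),"w",round(s["grip_width"],4),"g",np.round(s["gripper_force"],1)); return s
def to(s,w):
    d=np.array(s["tool_rot"]).T@(np.array(w)-np.array(s["position"])); print("shift cm",np.round(d*100,2))
E
python3 - <<'E'
from fit import *
s=st()
im=imaging.get_image("wrist"); P=pts(im,np.ones(im["depth"].shape,bool))
b=(np.abs(P[:,0]-.44)<.12)&(np.abs(P[:,1]+.25)<.12)&(P[:,2]>.035)&(P[:,2]<.06)
r=ln(P[b][:,:2]); print(r,P[b][:,2].max())
to(s,[*r[0],0.1])
E
```

```text
t 5.33 p [ 0.441  -0.2516  0.2306] yaw 51.8 z [-8.e-04  8.e-04 -1.e+00] F [ 0.4   0.96 -0.48] T [ 0.08  0.01 -0.02] w 0.0853 g 0.0
(array([ 0.4404, -0.2525]), array([0.1753, 0.0385]), 51.83) 0.05161480339066188
shift cm [-0.11  0.02 13.06]
```

jog_arm --plan "0 0 0 -0.1 0 3.5 0;0 0 0 0 0 3.5 0;0 0 0 0 0 3.5 0;0 0 0 0 0 3.5 0;0 0 0 0 0 3.0 0;0 0 0 0 0 2.5 0;0 0 0 0 0 1.5 0;0 0 0 0 0 0.9 0;0 0 0 0 0 0 0;0 0 0 0 0 0 0"

```text
time_s: 6.22
position: [0.4405, -0.2507, 0.0131]
tool_rot: [[0.616, 0.788, 0.001], [0.788, -0.616, -0.0], [-0.0, 0.001, -1.0]]
ft_force: [-0.1, 0.8, -0.8]
grip_width: 0.0853
gripper_force: 0.0
```

jog_arm --plan "0 0 0 0 0 0 255;0 0 0 0 0 0 255;0 0 0 0 0 0 255;0 0 0 0 0 0 255;0 0 0 0 0 0 255;0 0 0 0 0 0 255;0 0 0 0 0 0 255;0 0 0 0 0 0 255" --grip_force 25

```text
time_s: 6.88
position: [0.4405, -0.2512, 0.0131]
tool_rot: [[0.617, 0.787, 0.001], [0.787, -0.617, -0.001], [-0.0, 0.001, -1.0]]
ft_force: [-0.8, 0.9, 6.4]
grip_width: 0.0392
gripper_force: 24.5
```

jog_arm --plan "0 0 0 0 0 -1 255;0 0 0 0 0 -2 255;0 0 0 0 0 -3 255;0 0 0 0 0 -3 255;0 0 0 0 0 -3 255;0 0 0 0 0 -3 255;0 0 -5 0 0 0 255;0 0 -7 0 0 0 255;0 0 -7 0 0 0 255;0 0 -7 0 0 0 255"

```text
time_s: 7.72
position: [0.4401, -0.2509, 0.1625]
tool_rot: [[0.203, 0.979, 0.0], [0.979, -0.203, -0.0], [-0.0, 0.0, -1.0]]
ft_force: [-0.3, -0.1, -1.4]
grip_width: 0.0392
gripper_force: 25.9
```

jog_arm --plan "0 0 -0.9 1 -0.2 0 255;0 0 0 2.5 -0.2 0 255;0 0 0 3.3 -0.3 0 255;0 0 0 3.5 -0.3 0 255;0 0 0 3.5 -0.3 0 255;0 0 0 3.5 -0.3 0 255;0 0 0 3 -0.2 0 255;0 0 0 2.5 -0.2 0 255;0 0 0 1.3 0 0 255;0 0 0 0 0 0 255"

```text
time_s: 8.55
position: [0.4671, -0.0079, 0.1624]
tool_rot: [[0.194, 0.981, -0.0], [0.981, -0.194, 0.001], [0.001, -0.0, -1.0]]
ft_force: [0.1, -0.8, -1.3]
grip_width: 0.0392
gripper_force: 25.8
```

Run:
```python
from fit import *
s=st()
im=imaging.get_image("wrist"); save(im,"w1")
P=pts(im,np.ones(im["depth"].shape,bool))
for c in("wrist","side","top"):
    i=im if c=="wrist" else imaging.get_image(c)
    Q=pts(i,np.ones(i["depth"].shape,bool))
    b=(np.abs(Q[:,0]-.47)<.1)&(Q[:,1]>-.14)&(Q[:,1]<.25)
    j=b&(Q[:,2]>.009)&(Q[:,2]<.02); k=b&(Q[:,2]>.05)&(Q[:,2]<.07)&(Q[:,1]<.075)
    h=b&(Q[:,2]>.13)&(Q[:,2]<.21)&(Q[:,1]<.1)
    for n,m in(("base",j),("v",k)): print(c,n,m.sum(),ln(Q[m][:,:2]) if m.sum()>20 else "")
    for o in models.outline_of(c,"barrel")[:1]:
        B=pts(i,o["region"]); B=B[(B[:,2]>.1)]; print("barrel",o["confidence"],len(B),ln(B[:,:2]) if len(B)>20 else "",np.percentile(B[:,2],[5,95]) if len(B) else "")
```

```text
t 8.55 p [ 0.4671 -0.0079  0.1624] yaw 78.82 z [-2.e-04  7.e-04 -1.e+00] F [ 0.08 -0.8  -1.32] T [0.02 0.03 0.03] w 0.0392 g 25.8
wrist base 5675 (array([0.4793, 0.045 ]), array([0.1871, 0.1004]), 78.74)
wrist v 1165 (array([0.4714, 0.0057]), array([0.1338, 0.0951]), 78.65)
barrel 0.63 26517 (array([0.4711, 0.0112]), array([0.1366, 0.0421]), 78.6) [0.18795072 0.19918652]
side base 1433 (array([0.4794, 0.0464]), array([0.3026, 0.1025]), 79.39)
side v 461 (array([0.4719, 0.0043]), array([0.149, 0.096]), 78.48)
barrel 0.56 694 (array([ 0.4734, -0.0189]), array([0.1725, 0.0505]), 69.63) [0.16836839 0.19891364]
top base 889 (array([0.5029, 0.0999]), array([0.1911, 0.1281]), 79.54)
top v 90 (array([0.4816, 0.0621]), array([0.0209, 0.0938]), 79.73)
barrel 0.61 0
```

View pics/w1.png

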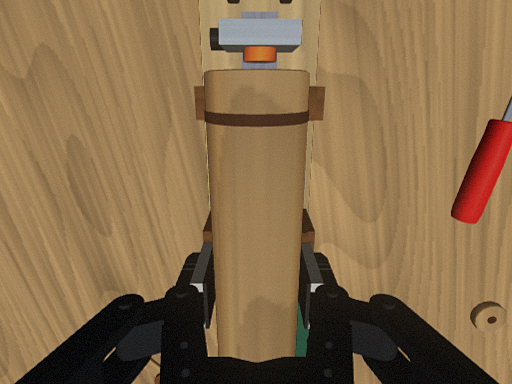

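Picture w1: the barrel is held square in the fingers, its leading end at row 70. The orange buffer is beyond it at (260,55), and the V-blocks lie below on either side. A small correction is needed before lowering.

jog_arm --plan "0 0 0 -0.3 0.14 1 255;0 0 0 0 0 2 255;0 0 0 0 0 2 255;0 0 0 0 0 2 255;0 0 0 0 0 2 255;0 0 0 0 0 1.3 255;0 0 0 0 0 0.7 255;0 0 0 0 0 0.4 255;0 0 0 0 0 0 255"

```text
time_s: 9.6
position: [0.4683, -0.0143, 0.0481]
tool_rot: [[0.195, 0.981, -0.001], [0.981, -0.195, 0.0], [0.0, -0.001, -1.0]]
ft_force: [0.9, -0.4, -1.1]
grip_width: 0.0392
gripper_force: 25.8
```

jog_arm --plan "0 0 0 0 0 0.1 255;0 0 0 0 0 0.1 255;0 0 0 0 0 0 255"

```text
time_s: 9.85
position: [0.4686, -0.0141, 0.0468]
tool_rot: [[0.194, 0.981, 0.001], [0.981, -0.194, -0.0], [-0.0, 0.001, -1.0]]
ft_force: [0.0, 0.5, -1.0]
grip_width: 0.0392
gripper_force: 25.8
```

jog_arm --plan "0 0 0 0 0 0.1 255;0 0 0 0 0 0.05 255;0 0 0 0 0 0 255"

```text
time_s: 10.1
position: [0.4684, -0.0139, 0.0449]
tool_rot: [[0.194, 0.981, 0.0], [0.981, -0.194, -0.0], [-0.0, 0.0, -1.0]]
ft_force: [0.5, 0.6, -1.1]
grip_width: 0.0391
gripper_force: 25.8
```

jog_arm --plan "0 0 0 0 0 0.05 255;0 0 0 0 0 0.05 255;0 0 0 0 0 0 255"

```text
time_s: 10.35
position: [0.4683, -0.0139, 0.0438]
tool_rot: [[0.194, 0.981, -0.0], [0.981, -0.194, -0.0], [-0.0, -0.0, -1.0]]
ft_force: [0.6, 0.0, -0.7]
grip_width: 0.0395
gripper_force: 25.9
```

jog_arm --plan "0 0 0 0 0 0.05 255;0 0 0 0 0 0 255;0 0 0 0 0 0 255"

```text
time_s: 10.6
position: [0.4684, -0.014, 0.0437]
tool_rot: [[0.194, 0.981, 0.0], [0.981, -0.194, -0.0], [-0.0, 0.0, -1.0]]
ft_force: [-3.0, 0.1, 5.3]
grip_width: 0.0392
gripper_force: 26.3
```

jog_arm --plan "0 0 0 0 -0.06 0.02 255;0 0 0 0 -0.04 0.03 255;0 0 0 0 0 0 255"

```text
time_s: 10.85
position: [0.4678, -0.0139, 0.0431]
tool_rot: [[0.194, 0.981, 0.001], [0.981, -0.194, -0.0], [-0.0, 0.001, -1.0]]
ft_force: [-0.1, 0.1, 4.6]
grip_width: 0.0393
gripper_force: 26.4
```

jog_arm --plan "0 0 0 0 0 0 100;0 0 0 0 0 0 100;0 0 0 0 0 0 100;0 0 0 0 0 0 100;0 0 0 0 0 0 100;0 0 0 0 0 0 100"

```text
time_s: 11.35
position: [0.4673, -0.0138, 0.0428]
tool_rot: [[0.194, 0.981, -0.0], [0.981, -0.194, 0.0], [0.0, -0.0, -1.0]]
ft_force: [-0.2, 0.9, 0.3]
grip_width: 0.0519
gripper_force: 0.0
```

Run:
```python
from fit import *
s=st()
for c in("side","top","wrist"):
    i=imaging.get_image(c)
    for o in models.outline_of(c,"barrel")[:1]:
        B=pts(i,o["region"]); B=B[(B[:,2]>.05)&(B[:,2]<.095)]; print("barrel",o["confidence"],len(B),ln(B[:,:2]) if len(B)>20 else "",np.percentile(B[:,2],[5,95,99]) if len(B) else "")
    save(i,c+"2")
```

```text
t 11.35 p [ 0.4673 -0.0138  0.0428] yaw 78.81 z [-2.e-04  0.e+00 -1.e+00] F [-0.22  0.94  0.34] T [0.01 0.01 0.04] w 0.0519 g 0.0
barrel 0.97 660 (array([ 0.4636, -0.0187]), array([0.1702, 0.0384]), 80.6) [0.05414648 0.08001841 0.08100844]
barrel 0.64 85 (array([0.4815, 0.0644]), array([0.018 , 0.0399]), 75.48) [0.06648545 0.08210254 0.08334281]
barrel 0.96 26579 (array([0.4714, 0.0066]), array([0.1339, 0.0429]), 78.66) [0.06862429 0.0798937  0.08041638]
```

View pics/wrist2.png

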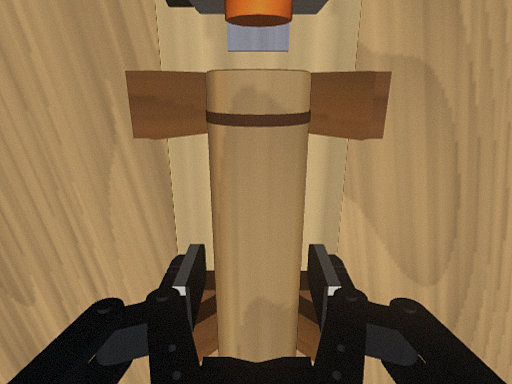

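Picture wrist2: the barrel is bedded (top at 80 mm, end at row 70) with a clear gap to the orange buffer at (258,10). I'll estimate that gap and then regrip.

Run:
```python
from fit import *
a=np.array([.196,.981,0])
i=imaging.get_image("wrist"); C=cv2.cvtColor(i["pixels"],cv2.COLOR_RGB2HSV); 
m=(C[...,0]>4)&(C[...,0]<14)&(C[...,1]>200)&(C[...,2]>150); m[60:]=0
Q=pts(i,m); print(m.sum(),"orange jig x",np.percentile((Q-[.4708,.0046,0])@a,[1,5,50,95]).round(4), Q[:,2].min(),Q[:,2].max())
B=pts(i,models.outline_of("wrist","barrel")[0]["region"]); B=B[B[:,2]>.05]; print("barrel end",np.percentile((B-[.4708,.0046,0])@a,[99,99.9]).round(4))
```

```text
628 orange jig x [0.0858 0.086  0.0881 0.0902] 0.06395158329398179 0.07244396680533996
barrel end [0.0681 0.0689]
```

jog_arm --plan "0 0 0 0 0 0 255;0 0 0 0 0 0 255;0 0 0 0 0 0 255;0 0 0 0 0 0 255;0 0 0 0 0 -0.02 255;0 0 0 0 0 0 255" --grip_force 20

```text
time_s: 12.25
position: [0.4677, -0.0138, 0.0431]
tool_rot: [[0.194, 0.981, 0.001], [0.981, -0.194, -0.0], [-0.0, 0.001, -1.0]]
ft_force: [2.1, 0.6, 0.5]
grip_width: 0.0395
gripper_force: 21.7
```

jog_arm --plan "0 0 0 0.2 0 0 255;0 0 0 0.2 0 0 255;0 0 0 0.2 0 0 255;0 0 0 0.2 0 0 255;0 0 0 0.2 0 0 255;0 0 0 0.2 0 0 255;0 0 0 0.1 0 0 255;0 0 0 0 0 0 255"

```text
time_s: 12.92
position: [0.4702, -0.0008, 0.0431]
tool_rot: [[0.194, 0.981, 0.001], [0.981, -0.194, 0.0], [0.0, 0.001, -1.0]]
ft_force: [3.4, -1.0, 2.2]
grip_width: 0.0397
gripper_force: 21.8
```

jog_arm --plan "0 0 0 0.1 0 0 255;0 0 0 0.05 0 0 255;0 0 0 0 0 0 255;0 0 0 0 0 0 255"

```text
time_s: 13.25
position: [0.4704, 0.0004, 0.0431]
tool_rot: [[0.194, 0.981, 0.001], [0.981, -0.194, -0.0], [0.0, 0.001, -1.0]]
ft_force: [3.4, -3.5, 2.9]
grip_width: 0.039
gripper_force: 21.9
```

jog_arm --plan "0 0 0 0.1 0 0 255;0 0 0 0.05 0 0 255;0 0 0 0 0 0 255;0 0 0 0 0 0 255"

```text
time_s: 13.58
position: [0.4707, 0.0018, 0.0431]
tool_rot: [[0.194, 0.981, 0.001], [0.981, -0.194, -0.0], [-0.0, 0.001, -1.0]]
ft_force: [3.0, -3.5, 2.3]
grip_width: 0.0395
gripper_force: 21.9
```

```bash
cat >> fit.py <<'E'
def avg(n=8):
    F=[];p=[]
    for _ in range(n):
        s=env.observe();F.append(s["ft_force"]);p.append(s["position"]);imaging.get_image("wrist")
    F=np.array(F);p=np.mean(p,0);a=np.array([.196,.981,0]);l=np.array([.981,-.196,0])
    print("t",s["time_s"],"F along",(F@a).mean().round(2),"+-",((F@a).std()/n**.5).round(2),"lat",(F@l).mean().round(2),"z",F[:,2].mean().round(2),"jigx",((p-[.4708,.0046,0])@a).round(5),"z",p[2].round(4),"w",s["grip_width"])
E
python3 -c "
from fit import *
avg()"
```

```text
t 13.9333 F along -3.08 +- 0.1 lat 4.01 z 2.51 jigx -0.00276 z 0.0431 w 0.03932542777693975
```

jog_arm --plan "0 0 0 0 0.05 -0.02 255;0 0 0 0 0.05 -0.02 255;0 0 0 0 0 0 255"

```text
time_s: 14.23
position: [0.4708, 0.0021, 0.0431]
tool_rot: [[0.194, 0.981, -0.002], [0.981, -0.194, 0.001], [0.0, -0.002, -1.0]]
ft_force: [0.1, -1.5, 0.5]
grip_width: 0.0396
gripper_force: 21.7
```

```bash
python3 -c "
from fit import *
avg()"
```

```text
t 14.5833 F along -0.4 +- 0.27 lat 0.18 z -0.48 jigx -0.00249 z 0.0431 w 0.03914055767432474
```

jog_arm --plan "0 0 0 0.05 0 0 255;0 0 0 0.05 0 0 255;0 0 0 0 0 0 255"

```text
time_s: 14.88
position: [0.4714, 0.0028, 0.0434]
tool_rot: [[0.194, 0.981, -0.001], [0.981, -0.194, -0.0], [-0.0, -0.001, -1.0]]
ft_force: [-1.7, -0.7, -1.9]
grip_width: 0.0395
gripper_force: 21.6
```

```bash
python3 -c "
from fit import *
avg()"
```

```text
t 15.2333 F along -1.39 +- 0.17 lat -1.86 z -0.84 jigx -0.00168 z 0.0433 w 0.03914846389297859
```

jog_arm --plan "0 0 0 0.05 -0.03 0 255;0 0 0 0.05 0 0 255;0 0 0 0 0 0 255"

```text
time_s: 15.53
position: [0.4717, 0.0036, 0.0435]
tool_rot: [[0.194, 0.981, 0.0], [0.981, -0.194, -0.0], [-0.0, 0.0, -1.0]]
ft_force: [-3.1, -2.5, -0.8]
grip_width: 0.0394
gripper_force: 21.5
```

```bash
python3 -c "
from fit import *
avg(6)"
```

```text
t 15.7833 F along -3.81 +- 0.26 lat -1.38 z -1.12 jigx -0.00081 z 0.0435 w 0.03931732965528232
```

jog_arm --plan "0 0 0 0.05 0 0 255;0 0 0 0.05 0 0 255;0 0 0 0 0 0 255"

```text
time_s: 16.08
position: [0.4718, 0.0046, 0.0434]
tool_rot: [[0.194, 0.981, 0.0], [0.981, -0.194, -0.0], [-0.0, 0.0, -1.0]]
ft_force: [-2.3, -5.4, -1.2]
grip_width: 0.0393
gripper_force: 21.5
```

```bash
python3 -c "
from fit import *
avg(6)"
```

```text
t 16.3333 F along -4.73 +- 0.3 lat -1.22 z -1.16 jigx 0.00018 z 0.0434 w 0.039143537312694286
```

jog_arm --plan "0 0 0 0.05 0 0 255;0 0 0 0 0 0 255;0 0 0 0 0 0 255;0 0 0 0 0 0 255;0 0 0 0 0 0 255;0 0 0 0 0 0 255"

```text
time_s: 16.88
position: [0.4719, 0.005, 0.0435]
tool_rot: [[0.194, 0.981, 0.0], [0.981, -0.194, -0.001], [-0.001, 0.0, -1.0]]
ft_force: [-2.4, -5.3, -1.4]
grip_width: 0.0391
gripper_force: 21.5
```

```bash
python3 -c "
from fit import *
avg(6)"
```

```text
t 17.1333 F along -5.85 +- 0.19 lat -1.78 z -0.85 jigx 0.00056 z 0.0435 w 0.03939012095200989
```

jog_arm --plan "0 0 0 -0.05 0.03 0 255;0 0 0 -0.05 0 0 255;0 0 0 0 0 0 255;0 0 0 0 0 0 255"

```text
time_s: 17.52
position: [0.4718, 0.0042, 0.0434]
tool_rot: [[0.194, 0.981, -0.0], [0.981, -0.194, -0.0], [-0.0, -0.0, -1.0]]
ft_force: [-3.8, -3.3, 0.2]
grip_width: 0.0391
gripper_force: 21.7
```

```bash
python3 -c "
from fit import *
avg(6)"
```

```text
t 17.7667 F along -4.37 +- 0.13 lat -2.56 z -0.01 jigx -0.00019 z 0.0434 w 0.03884501897075005
```

jog_arm --plan "0 0 0 -0.05 0 0 255;0 0 0 0 0 0 255;0 0 0 0 0 0 255"

```text
time_s: 18.07
position: [0.4717, 0.0039, 0.0434]
tool_rot: [[0.194, 0.981, -0.0], [0.981, -0.194, 0.0], [0.0, -0.0, -1.0]]
ft_force: [-3.7, -1.8, 1.0]
grip_width: 0.0393
gripper_force: 21.7
```

```bash
python3 -c "
from fit import *
avg(10)"
```

```text
t 18.5167 F along -1.82 +- 0.18 lat -3.48 z 0.78 jigx -0.00056 z 0.0434 w 0.0396109868929224
```

jog_arm --plan "0 0 0 0 -0.04 0 255;0 0 0 0 -0.03 0 255;0 0 0 0 0 0 255"

```text
time_s: 18.82
position: [0.4716, 0.0036, 0.0435]
tool_rot: [[0.194, 0.981, 0.001], [0.981, -0.194, -0.0], [-0.0, 0.001, -1.0]]
ft_force: [-1.3, -2.3, -1.6]
grip_width: 0.0394
gripper_force: 21.5
```

```bash
python3 -c "
from fit import *
avg(8)"
```

```text
t 19.1667 F along -3.26 +- 0.19 lat -0.43 z -1.53 jigx -0.00081 z 0.0435 w 0.03929168869317874
```

jog_arm --plan "0 0 0 -0.04 0 0 255;0 0 0 0 0 0 255;0 0 0 0 0 0 255"

```text
time_s: 19.47
position: [0.4714, 0.0034, 0.0435]
tool_rot: [[0.194, 0.981, 0.001], [0.981, -0.194, -0.0], [0.0, 0.001, -1.0]]
ft_force: [-0.5, -2.0, -1.4]
grip_width: 0.0395
gripper_force: 21.5
```

```bash
python3 -c "
from fit import *
avg(10)"
```

```text
t 19.9167 F along -2.51 +- 0.12 lat 1.3 z -1.65 jigx -0.00107 z 0.0435 w 0.03928531661694675
```

jog_arm --plan "0 0 0 -0.04 0 0 255;0 0 0 -0.03 0 0.03 255;0 0 0 0 0 0 255"

```text
time_s: 20.22
position: [0.4709, 0.0029, 0.0432]
tool_rot: [[0.194, 0.981, -0.0], [0.981, -0.194, 0.0], [0.0, -0.0, -1.0]]
ft_force: [1.0, -1.1, 0.7]
grip_width: 0.0388
gripper_force: 21.7
```

```bash
python3 -c "
from fit import *
avg(12)"
```

```text
t 20.7667 F along -0.58 +- 0.17 lat 0.78 z 0.43 jigx -0.00169 z 0.0432 w 0.03922739053570586
```

jog_arm --plan "0 0 0 0 0 0 110;0 0 0 0 0 0 110;0 0 0 0 0 0 110;0 0 0 0 0 0 100;0 0 0 0 0 0 60;0 0 0 0 0 0 60"

```text
time_s: 21.32
position: [0.4709, 0.0028, 0.0431]
tool_rot: [[0.194, 0.981, -0.0], [0.981, -0.194, 0.0], [0.0, -0.0, -1.0]]
ft_force: [0.7, -0.7, -0.8]
grip_width: 0.0654
gripper_force: 0.0
```

Run:
```python
from fit import *
st(); i=imaging.get_image("wrist"); cv2.imwrite("pics/w3.png",cv2.resize(i["pixels"][0:150,160:360,::-1],(800,600),interpolation=cv2.INTER_NEAREST))
```

```text
t 21.32 p [0.4709 0.0028 0.0431] yaw 78.81 z [-1.e-04  0.e+00 -1.e+00] F [ 0.69 -0.71 -0.78] T [-0.06  0.04  0.01] w 0.0654 g 0.0
```

View pics/w3.png

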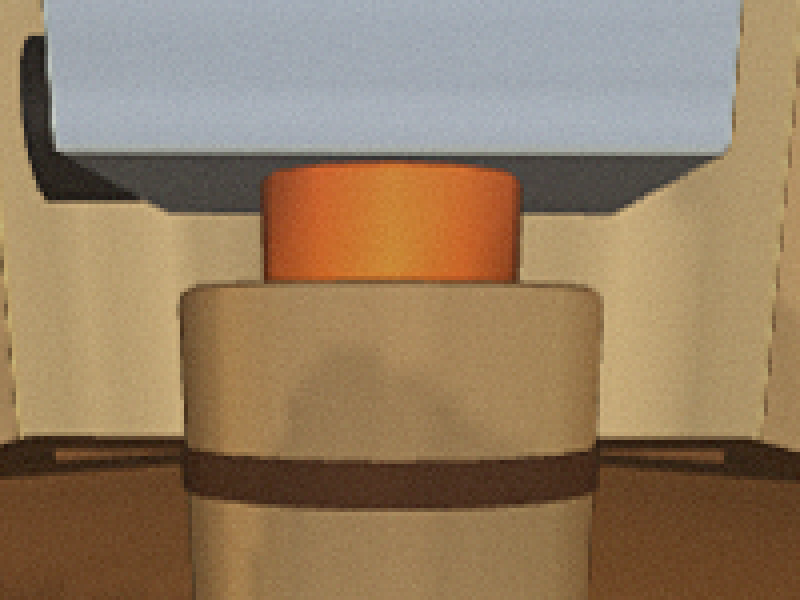

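Picture w3: the barrel's end face (row 285) touches the orange buffer, with no gap after release. Next I'll retreat upward, turn 90° and go over the clamp bar.

jog_arm --plan "0 0 0 0 0 -0.5 60;0 0 0 0 0 -1 60;0 0 0 0 0 -2 60;0 0 0 0 0 -3.5 60;0 0 0 0 0 -4 60;0 0 0 0 0 -4 60;0 0 0 0 0 -4 60;0 0 0 0 0 -4 60;0 0 0 0 0 -4 60;0 0 0 0 0 -2 60"

```text
time_s: 22.2
position: [0.4711, 0.0028, 0.3384]
tool_rot: [[0.194, 0.981, 0.007], [0.981, -0.194, -0.002], [-0.0, 0.007, -1.0]]
ft_force: [-0.1, -0.6, -0.2]
grip_width: 0.0652
gripper_force: 0.0
```

jog_arm --plan "0 0 6.9 0 0 0 60;0 0 6.9 0 0 0 60;0 0 6.9 0 0 0 60;0 0 6.9 0 0 0 60;0 0 6.9 0 0 0 60;0 0 6.9 0 0 0 60;0 0 6.9 0 0 0 60;0 0 6.9 0 0 0 60;0 0 6.9 0 0 0 60;0 0 6.9 0 0 0 60"

```text
time_s: 23.03
position: [0.4706, 0.0028, 0.3334]
tool_rot: [[0.986, 0.165, -0.0], [0.165, -0.986, -0.0], [-0.0, 0.0, -1.0]]
ft_force: [-0.6, 0.3, 0.1]
grip_width: 0.0651
gripper_force: 0.0
```

jog_arm --plan "0 0 7 0 0 0 60;0 0 7 0 0 0 60;0 0 7 0 0 0 60;0 0 0 0 0 0 60;0 0 0 0 0 -2 60;0 0 0 0 0 -2 60"

```text
time_s: 23.53
position: [0.4704, 0.0029, 0.3732]
tool_rot: [[0.982, -0.19, -0.002], [-0.19, -0.982, 0.001], [-0.002, -0.0, -1.0]]
ft_force: [-0.4, -0.6, 0.4]
grip_width: 0.0654
gripper_force: 0.0
```

jog_arm --plan "0 0 0 -0.5 -2 0 60;0 0 0 -0.5 -3 0 60;0 0 0 -0.5 -3 0 60;0 0 0 -0.5 -3 0 60;0 0 0 -0.5 -3 0 60;0 0 0 -0.5 -3 0 60;0 0 0 -0.5 -2.4 0 60;0 0 0 -0.5 -2 0 60;0 0 0 0 0 0 60"

```text
time_s: 24.28
position: [0.4725, 0.2233, 0.3731]
tool_rot: [[0.982, -0.186, -0.001], [-0.186, -0.982, 0.001], [-0.001, -0.001, -1.0]]
ft_force: [0.2, -0.7, 0.2]
grip_width: 0.0651
gripper_force: 0.0
```

Run:
```python
from fit import *
s=st(); print(np.round(s["q"],1)); i=imaging.get_image("wrist"); save(i,"w4")
o=np.array([.4708,.0045]); a=np.array([.196,.981]); l=np.array([-.981,.196])
J=lambda p:np.c_[(p[:,:2]-o)@a,(p[:,:2]-o)@l,p[:,2]]
print("tcp jig",J(np.array([s["position"]])).round(4))
for c in("wrist","top","side"):
    im=i if c=="wrist" else imaging.get_image(c)
    Q=J(pts(im,np.ones(im["depth"].shape,bool)))
    for nm,ys in(("near",(.018,.06)),("far",(-.06,-.018))):
        b=Q[(Q[:,0]>.17)&(Q[:,0]<.25)&(Q[:,1]>ys[0])&(Q[:,1]<ys[1])&(Q[:,2]>.2)&(Q[:,2]<.255)]
        if len(b)>5: print(c,nm,len(b),"x",np.percentile(b[:,0],[3,50,97]).round(4),"z",np.percentile(b[:,2],[50,97]).round(4))
    e=Q[(Q[:,0]>.17)&(Q[:,0]<.25)&(np.abs(Q[:,1])<.09)&(Q[:,2]>.225)&(Q[:,2]<.255)]
    if len(e)>5:print(c,"y ends",np.percentile(e[:,1],[1,99]).round(4))
```

```text
t 24.28 p [0.4725 0.2233 0.3731] yaw -10.74 z [-5.e-04  8.e-04 -1.e+00] F [ 0.25 -0.69  0.16] T [-0.02  0.02 -0.  ] w 0.0651 g 0.0
[1.230e+01 1.560e+01 6.070e+01 1.000e-01 1.037e+02 1.130e+02]
tcp jig [[0.215  0.0412 0.3731]]
wrist near 643 x [0.2046 0.2112 0.2176] z [0.2369 0.2388]
wrist far 862 x [0.2047 0.2113 0.218 ] z [0.2369 0.239 ]
wrist y ends [-0.0635  0.063 ]
top near 6 x [0.2049 0.2063 0.2085] z [0.2351 0.237 ]
top far 98 x [0.2057 0.2111 0.2184] z [0.2372 0.241 ]
top y ends [-0.063   0.0211]
side near 88 x [0.2034 0.2076 0.2139] z [0.2336 0.2388]
side far 81 x [0.2029 0.2082 0.2133] z [0.2341 0.2387]
side y ends [-0.0666  0.0626]
```

View pics/w4.png

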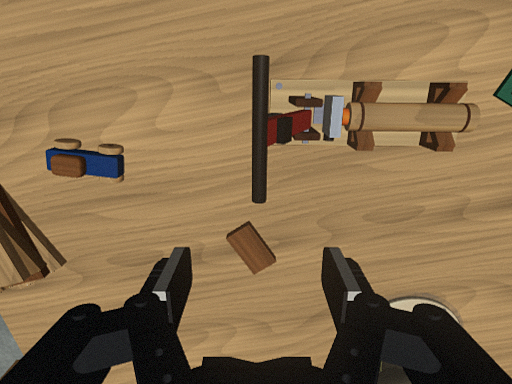

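Picture w4: the black bar runs from (260,55) to (260,203), centred between the fingers, the offcut is well below, and the barrel still rests against the buffer. I'll descend and pinch.

jog_arm --plan "0 0 0.5 0.1 0.38 2 60;0 0 0 0 0 3 60;0 0 0 0 0 3 60;0 0 0 0 0 3 60;0 0 0 0 0 2.5 60;0 0 0 0 0 1.5 60;0 0 0 0 0 1 60;0 0 0 0 0 0 60;0 0 0 0 0 0 60"

```text
time_s: 25.18
position: [0.4737, 0.2157, 0.2134]
tool_rot: [[0.979, -0.203, -0.0], [-0.203, -0.979, -0.0], [-0.0, 0.0, -1.0]]
ft_force: [-0.5, -0.5, 0.3]
grip_width: 0.0654
gripper_force: 0.0
```

jog_arm --plan "0 0 0 0 0 0 255;0 0 0 0 0 0 255;0 0 0 0 0 0 255;0 0 0 0 0 0 255;0 0 0 0 0 0 255;0 0 0 0 0 0 255;0 0 0 0 0 0 255;0 0 0 0 0 0 255" --grip_force 30

```text
time_s: 25.85
position: [0.4737, 0.2169, 0.2137]
tool_rot: [[0.979, -0.202, 0.001], [-0.202, -0.979, 0.001], [0.001, -0.001, -1.0]]
ft_force: [0.7, 3.2, 5.4]
grip_width: 0.0125
gripper_force: 29.5
```

```bash
cat >> fit.py <<'E'
def plan(s,th1,n):
    # rows along the hinge arc from present command angle
    o=np.array([.4708,.0045]); a=np.array([.196,.981]); x=(np.array(s["position"][:2])-o)@a; z=s["position"][2]+.019
    th=np.arctan2(z-.095,.150-x); print("theta",np.degrees(th),"r",np.hypot(z-.095,.15-x))
    T=np.linspace(th,np.radians(th1),n+1); dx=-.15*np.diff(np.cos(T))*100; dz=.15*np.diff(np.sin(T))*100
    print(";".join(f"0 0 0 0 {-p:.2f} {-q:.2f} 255" for p,q in zip(dx,dz)))
E
python3 - <<'E'
from fit import *
s=st(); plan(s,100,5); plan(s,5,28)
E
```

```text
t 25.85 p [0.4737 0.2169 0.2137] yaw -11.67 z [ 1.4e-03  7.0e-04 -1.0e+00] F [0.73 3.25 5.44] T [ 0.46 -0.    0.09] w 0.0125 g 29.5
theta 113.1606575274974 r 0.1497709148475946
0 0 0 0 0.64 -0.26 255;0 0 0 0 0.65 -0.23 255;0 0 0 0 0.66 -0.20 255;0 0 0 0 0.67 -0.17 255;0 0 0 0 0.68 -0.14 255
theta 113.1606575274974 r 0.1497709148475946
0 0 0 0 0.94 -0.37 255;0 0 0 0 0.97 -0.30 255;0 0 0 0 0.98 -0.24 255;0 0 0 0 1.00 -0.17 255;0 0 0 0 1.01 -0.10 255;0 0 0 0 1.01 -0.03 255;0 0 0 0 1.01 0.03 255;0 0 0 0 1.01 0.10 255;0 0 0 0 1.00 0.17 255;0 0 0 0 0.98 0.24 255;0 0 0 0 0.96 0.30 255;0 0 0 0 0.94 0.37 255;0 0 0 0 0.92 0.43 255;0 0 0 0 0.88 0.49 255;0 0 0 0 0.85 0.55 255;0 0 0 0 0.81 0.60 255;0 0 0 0 0.77 0.66 255;0 0 0 0 0.72 0.71 255;0 0 0 0 0.67 0.75 255;0 0 0 0 0.62 0.80 255;0 0 0 0 0.56 0.84 255;0 0 0 0 0.51 0.87 255;0 0 0 0 0.45 0.91 255;0 0 0 0 0.39 0.93 255;0 0 0 0 0.32 0.96 255;0 0 0 0 0.26 0.98 255;0 0 0 0 0.19 0.99 255;0 0 0 0 0.12 1.00 255
```

jog_arm --plan "0 0 0 0 0.64 -0.26 255;0 0 0 0 0.65 -0.23 255;0 0 0 0 0.66 -0.2 255;0 0 0 0 0.67 -0.17 255;0 0 0 0 0.68 -0.14 255;0 0 0 0 0 0 255"

```text
time_s: 26.35
position: [0.4671, 0.1835, 0.2237]
tool_rot: [[0.979, -0.203, 0.001], [-0.203, -0.979, 0.0], [0.001, -0.001, -1.0]]
ft_force: [1.2, 2.8, 6.4]
grip_width: 0.0129
gripper_force: 31.0
```

Run:
```python
from fit import *
s=st(); plan(s,50,14)
```

```text
t 26.35 p [0.4671 0.1835 0.2237] yaw -11.73 z [ 1.5e-03  2.0e-04 -1.0e+00] F [1.23 2.76 6.4 ] T [ 0.7  -0.26  0.1 ] w 0.0129 g 31.0
theta 99.54600858795959 r 0.14978625608292478
0 0 0 0 0.92 -0.13 255;0 0 0 0 0.92 -0.07 255;0 0 0 0 0.93 -0.01 255;0 0 0 0 0.93 0.05 255;0 0 0 0 0.92 0.10 255;0 0 0 0 0.91 0.16 255;0 0 0 0 0.90 0.22 255;0 0 0 0 0.89 0.27 255;0 0 0 0 0.87 0.32 255;0 0 0 0 0.85 0.38 255;0 0 0 0 0.82 0.43 255;0 0 0 0 0.79 0.48 255;0 0 0 0 0.76 0.53 255;0 0 0 0 0.73 0.57 255
```

jog_arm --plan "0 0 -0.4 0 0.92 -0.18 255;0 0 0 0 0.92 -0.09 255;0 0 0 0 0.93 -0.01 255;0 0 0 0 0.93 0.05 255;0 0 0 0 0.92 0.1 255;0 0 0 0 0.91 0.16 255;0 0 0 0 0.9 0.22 255;0 0 0 0 0 0 255"

```text
time_s: 27.02
position: [0.4537, 0.1193, 0.2201]
tool_rot: [[0.98, -0.197, -0.001], [-0.197, -0.98, -0.001], [-0.001, 0.002, -1.0]]
ft_force: [3.3, -2.9, 1.4]
grip_width: 0.0131
gripper_force: 30.9
```

Run:
```python
from fit import *
s=st(); plan(s,35,10)
```

```text
t 27.02 p [0.4537 0.1193 0.2201] yaw -11.37 z [-0.0013 -0.0015 -1.    ] F [ 3.26 -2.94  1.4 ] T [-0.28 -0.46 -0.03] w 0.0131 g 30.9
theta 74.2228834309291 r 0.14974389920073983
0 0 0 0 0.98 0.31 255;0 0 0 0 0.95 0.38 255;0 0 0 0 0.93 0.44 255;0 0 0 0 0.89 0.51 255;0 0 0 0 0.86 0.57 255;0 0 0 0 0.82 0.62 255;0 0 0 0 0.77 0.68 255;0 0 0 0 0.72 0.73 255;0 0 0 0 0.67 0.78 255;0 0 0 0 0.62 0.82 255
```

jog_arm --plan "0 0 0 0.05 0.98 0.31 255;0 0 0 0 0.95 0.38 255;0 0 0 0 0.93 0.44 255;0 0 0 0 0.89 0.51 255;0 0 0 0 0.86 0.57 255;0 0 0 0 0.82 0.62 255;0 0 0 0 0.77 0.68 255;0 0 0 0 0.72 0.73 255;0 0 0 0 0.67 0.78 255;0 0 0 0 0 0 255"

```text
time_s: 27.85
position: [0.439, 0.0455, 0.1688]
tool_rot: [[0.98, -0.197, -0.003], [-0.197, -0.98, -0.0], [-0.003, 0.001, -1.0]]
ft_force: [-2.2, -0.6, -1.8]
grip_width: 0.0129
gripper_force: 31.8
```

Run:
```python
from fit import *
s=st(); plan(s,10,9)
```

```text
t 27.85 p [0.439  0.0455 0.1688] yaw -11.34 z [-2.7e-03 -2.0e-04 -1.0e+00] F [-2.21 -0.63 -1.78] T [0.16 0.4  0.06] w 0.0129 g 31.8
theta 38.650857033022405 r 0.1485177315081145
0 0 0 0 0.50 0.66 255;0 0 0 0 0.46 0.69 255;0 0 0 0 0.43 0.72 255;0 0 0 0 0.38 0.74 255;0 0 0 0 0.34 0.76 255;0 0 0 0 0.30 0.78 255;0 0 0 0 0.26 0.79 255;0 0 0 0 0.21 0.81 255;0 0 0 0 0.17 0.82 255
```

jog_arm --plan "0 0 0 -0.03 0.5 0.66 255;0 0 0 0 0.46 0.69 255;0 0 0 0 0.43 0.72 255;0 0 0 0 0.38 0.74 255;0 0 0 0 0.34 0.76 255;0 0 0 0 0.3 0.78 255;0 0 0 0 0.26 0.79 255;0 0 0 0 0.21 0.81 255;0 0 0 0 0 0 255"

```text
time_s: 28.6
position: [0.4335, 0.0174, 0.1094]
tool_rot: [[0.981, -0.196, -0.002], [-0.196, -0.981, -0.001], [-0.001, 0.002, -1.0]]
ft_force: [-4.4, -5.4, 1.0]
grip_width: 0.0126
gripper_force: 33.9
```

Run:
```python
from fit import *
s=st(); plan(s,3,6)
im=imaging.get_image("side"); save(im,"s5"); cv2.imwrite("pics/s5.png",cv2.resize(im["pixels"][150:270,180:340,::-1],(800,600)))
```

```text
t 28.6 p [0.4335 0.0174 0.1094] yaw -11.3 z [-0.0017 -0.0012 -1.    ] F [-4.4  -5.35  0.96] T [-0.61  0.61 -0.08] w 0.0126 g 33.9
theta 12.998549133770906 r 0.14850584792942995
0 0 0 0 0.09 0.43 255;0 0 0 0 0.08 0.43 255;0 0 0 0 0.07 0.43 255;0 0 0 0 0.05 0.43 255;0 0 0 0 0.04 0.43 255;0 0 0 0 0.03 0.44 255
```

View pics/s5.png

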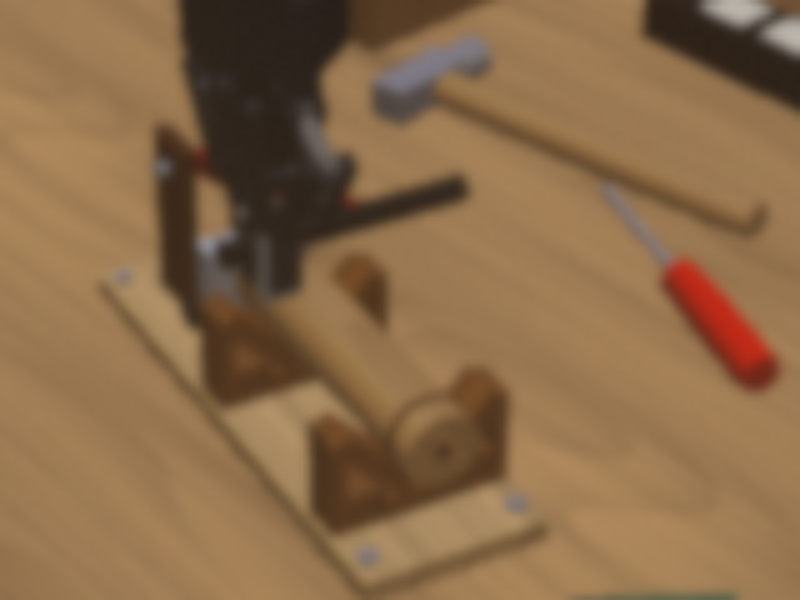

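Picture s5: the clamp is nearly level above the bedded barrel, and the bar runs out to (460,190). I'll ease it down.

jog_arm --plan "0 0 0 -0.05 0.15 0.4 255;0 0 0 0 0.12 0.4 255;0 0 0 0 0.09 0.4 255;0 0 0 0 0.06 0.4 255;0 0 0 0 0.04 0.4 255;0 0 0 0 0.03 0.3 255;0 0 0 0 0.01 0.2 255;0 0 0 0 0 0.1 255;0 0 0 0 0 0 255;0 0 0 0 0 0 255"

```text
time_s: 29.48
position: [0.4327, 0.0132, 0.0849]
tool_rot: [[0.981, -0.195, 0.0], [-0.195, -0.981, -0.001], [0.001, 0.001, -1.0]]
ft_force: [0.0, -5.5, -0.2]
grip_width: 0.0129
gripper_force: 34.3
```

Run:
```python
from fit import *
s=st(); plan(s,0,6); avg(4)
i=imaging.get_image("side")
o=np.array([.4708,.0045]); a=np.array([.196,.981]); l=np.array([-.981,.196])
Q=pts(i,np.ones(i["depth"].shape,bool)); x=(Q[:,:2]-o)@a; y=(Q[:,:2]-o)@l
b=(np.abs(x)<.03)&(y<-.018)&(y>-.07)&(Q[:,2]>.085)&(Q[:,2]<.14); print("bar top",b.sum(),np.percentile(Q[b,2],[50,95,99]),np.median(x[b]))
```

```text
t 29.48 p [0.4327 0.0132 0.0849] yaw -11.27 z [ 5.e-04 -1.e-03 -1.e+00] F [ 0.03 -5.48 -0.22] T [-0.59 -0.05 -0.06] w 0.0129 g 34.3
theta 3.4319066650464687 r 0.14920075533846794
0 0 0 0 0.01 0.15 255;0 0 0 0 0.01 0.15 255;0 0 0 0 0.01 0.15 255;0 0 0 0 0.00 0.15 255;0 0 0 0 0.00 0.15 255;0 0 0 0 0.00 0.15 255
t 29.6333 F along -4.88 +- 0.23 lat 0.78 z -0.46 jigx 0.00098 z 0.085 w 0.012598408865850109
bar top 109 [0.11251845 0.11699783 0.11825648] -0.004183498369336809
```

jog_arm --plan "0 0 0 0 0.1 0.1 255;0 0 0 0 0 0.1 255;0 0 0 0 0 0.1 255;0 0 0 0 0 0.1 255;0 0 0 0 0 0 255"

```text
time_s: 30.15
position: [0.4326, 0.0129, 0.0809]
tool_rot: [[0.981, -0.196, 0.001], [-0.196, -0.981, 0.0], [0.001, -0.001, -1.0]]
ft_force: [3.9, 3.0, -1.0]
grip_width: 0.0131
gripper_force: 34.3
```

jog_arm --plan "0 0 0 0 0 0.1 255;0 0 0 0 0 0.05 255;0 0 0 0 0 0 255"

```text
time_s: 30.4
position: [0.4325, 0.0127, 0.0794]
tool_rot: [[0.981, -0.196, 0.001], [-0.196, -0.981, 0.0], [0.001, -0.0, -1.0]]
ft_force: [3.3, 2.9, -1.0]
grip_width: 0.0132
gripper_force: 34.1
```

Run:
```python
from fit import *
avg(4)
for c in("side","top"):
    i=imaging.get_image(c)
    o=np.array([.4708,.0045]); a=np.array([.196,.981]); l=np.array([-.981,.196])
    Q=pts(i,np.ones(i["depth"].shape,bool)); x=(Q[:,:2]-o)@a; y=(Q[:,:2]-o)@l
    b=(np.abs(x)<.02)&(y<-.03)&(y>-.06)&(Q[:,2]>.08)&(Q[:,2]<.14); print("bar top",b.sum(),np.percentile(Q[b,2],[5,50,95,99]).round(4),np.median(x[b]))
    b=(np.abs(x-.09)<.04)&(np.abs(y)<.009)&(Q[:,2]>.085)&(Q[:,2]<.15); 
    if b.sum()>5: p=np.polyfit(x[b],Q[b,2],1); print("arm top slope deg",np.degrees(np.arctan(p[0])), "z at hinge",np.polyval(p,.15))
```

```text
t 30.55 F along 3.56 +- 0.04 lat 3.22 z -1.01 jigx 0.00045 z 0.0794 w 0.012910707385582115
bar top 67 [0.0996 0.107  0.1109 0.1128] -0.00427270635348073
bar top 52 [0.1051 0.1094 0.1127 0.114 ] 0.0004530474661944326
arm top slope deg -20.287714039157805 z at hinge 0.09052949102880992
```

jog_arm --plan "0 0 0 0.03 -0.04 0.1 255;0 0 0 0 0 0.1 255;0 0 0 0 0 0.1 255;0 0 0 0 0 0.1 255;0 0 0 0 0 0 255;0 0 0 0 0 0 255"

```text
time_s: 31.2
position: [0.4325, 0.0126, 0.0753]
tool_rot: [[0.981, -0.196, -0.0], [-0.196, -0.981, -0.001], [-0.0, 0.001, -1.0]]
ft_force: [0.2, -6.2, -0.4]
grip_width: 0.0132
gripper_force: 34.2
```

jog_arm --plan "0 0 0 0 0 0.05 255;0 0 0 0 0 0.05 255;0 0 0 0 0 0 255;0 0 0 0 0 0 255"

```text
time_s: 31.53
position: [0.4324, 0.0126, 0.0743]
tool_rot: [[0.981, -0.195, -0.0], [-0.195, -0.981, -0.001], [-0.0, 0.001, -1.0]]
ft_force: [0.9, -5.7, -1.1]
grip_width: 0.013
gripper_force: 34.2
```

Run:
```python
from fit import *
avg(5)
i=imaging.get_image("top")
o=np.array([.4708,.0045]); a=np.array([.196,.981]); l=np.array([-.981,.196])
Q=pts(i,np.ones(i["depth"].shape,bool)); x=(Q[:,:2]-o)@a; y=(Q[:,:2]-o)@l
b=(np.abs(x)<.02)&(y<-.03)&(y>-.06)&(Q[:,2]>.08)&(Q[:,2]<.14); print("bar top",b.sum(),np.percentile(Q[b,2],[5,50,95,99]).round(4),np.median(x[b]))
```

```text
t 31.7333 F along -5.02 +- 0.18 lat 2.33 z -0.5 jigx 0.00034 z 0.0744 w 0.01303709914092989
bar top 54 [0.1002 0.1043 0.1073 0.1079] 0.00024224502090371993
```

jog_arm --plan "0 0 0 0 0.06 0.05 255;0 0 0 0 0 0.05 255;0 0 0 0 0 0 255;0 0 0 0 0 0 255"

```text
time_s: 32.17
position: [0.4324, 0.0126, 0.0734]
tool_rot: [[0.981, -0.196, -0.0], [-0.196, -0.981, 0.0], [-0.0, -0.0, -1.0]]
ft_force: [2.2, -0.5, -0.9]
grip_width: 0.0129
gripper_force: 34.2
```

jog_arm --plan "0 0 0 0 0 0.05 255;0 0 0 0 0 0.05 255;0 0 0 0 0 0 255;0 0 0 0 0 0 255"

```text
time_s: 32.5
position: [0.4324, 0.0126, 0.0724]
tool_rot: [[0.981, -0.196, -0.0], [-0.196, -0.981, 0.0], [-0.0, -0.0, -1.0]]
ft_force: [2.8, 1.0, -0.3]
grip_width: 0.0126
gripper_force: 34.3
```

Run:
```python
from fit import *
avg(5)
```

```text
t 32.7 F along 1.8 +- 0.21 lat 2.28 z -0.03 jigx 0.00026 z 0.0724 w 0.012658286824799553
```

jog_arm --plan "0 0 0 0 0 0.05 255;0 0 0 0 0 0 255;0 0 0 0 0 0 255"

```text
time_s: 33.0
position: [0.4325, 0.0125, 0.0719]
tool_rot: [[0.981, -0.196, 0.0], [-0.196, -0.981, 0.0], [0.0, -0.0, -1.0]]
ft_force: [2.5, 3.4, 0.2]
grip_width: 0.0128
gripper_force: 34.3
```

jog_arm --plan "0 0 0 0 0 0.05 255;0 0 0 0 0 0 255;0 0 0 0 0 0 255"

```text
time_s: 33.25
position: [0.4325, 0.0125, 0.0714]
tool_rot: [[0.981, -0.196, -0.0], [-0.196, -0.981, 0.0], [-0.0, -0.0, -1.0]]
ft_force: [2.9, 3.8, -0.0]
grip_width: 0.0133
gripper_force: 34.3
```

Run:
```python
from fit import *
avg(5)
i=imaging.get_image("top")
o=np.array([.4708,.0045]); a=np.array([.196,.981]); l=np.array([-.981,.196])
Q=pts(i,np.ones(i["depth"].shape,bool)); x=(Q[:,:2]-o)@a; y=(Q[:,:2]-o)@l
b=(np.abs(x)<.02)&(y<-.03)&(y>-.06)&(Q[:,2]>.08)&(Q[:,2]<.14); print("bar top",b.sum(),np.percentile(Q[b,2],[5,50,95,99]).round(4),np.median(x[b]))
```

```text
t 33.45 F along 4.22 +- 0.13 lat 2.06 z 0.19 jigx 0.00023 z 0.0714 w 0.012755235805449508
bar top 52 [0.0983 0.1008 0.1041 0.1048] 0.0003686910708739636
```

jog_arm --plan "0 0 0 0.02 -0.04 0.05 255;0 0 0 0 0 0 255;0 0 0 0 0 0 255"

```text
time_s: 33.8
position: [0.4325, 0.0125, 0.0708]
tool_rot: [[0.981, -0.196, -0.001], [-0.196, -0.981, -0.0], [-0.001, 0.001, -1.0]]
ft_force: [0.3, -0.6, 0.7]
grip_width: 0.0129
gripper_force: 34.3
```

jog_arm --plan "0 0 0 0 0 0.05 255;0 0 0 0 0 0 255;0 0 0 0 0 0 255"

```text
time_s: 34.05
position: [0.4324, 0.0125, 0.0703]
tool_rot: [[0.981, -0.196, -0.001], [-0.196, -0.981, -0.0], [-0.001, 0.001, -1.0]]
ft_force: [-0.4, -2.4, -0.4]
grip_width: 0.013
gripper_force: 34.5
```

Run:
```python
from fit import *
avg(5)
```

```text
t 34.25 F along -3.38 +- 0.29 lat -0.24 z -0.0 jigx 0.00027 z 0.0703 w 0.013023782697070725
```

jog_arm --plan "0 0 0 0 0 0.05 255;0 0 0 0 0 0 255;0 0 0 0 0 0 255"

```text
time_s: 34.55
position: [0.4325, 0.0125, 0.0702]
tool_rot: [[0.981, -0.195, -0.0], [-0.195, -0.981, -0.001], [-0.0, 0.001, -1.0]]
ft_force: [-3.3, -4.7, 4.6]
grip_width: 0.0133
gripper_force: 34.8
```

Run:
```python
from fit import *
avg(5)
i=imaging.get_image("top")
o=np.array([.4708,.0045]); a=np.array([.196,.981]); l=np.array([-.981,.196])
Q=pts(i,np.ones(i["depth"].shape,bool)); x=(Q[:,:2]-o)@a; y=(Q[:,:2]-o)@l
b=(np.abs(x)<.02)&(y<-.03)&(y>-.06)&(Q[:,2]>.08)&(Q[:,2]<.14); print("bar top",b.sum(),np.percentile(Q[b,2],[5,50,95,99]).round(4),np.median(x[b]))
```

```text
t 34.75 F along -5.25 +- 0.16 lat -2.33 z 4.58 jigx 0.00028 z 0.0702 w 0.012988660839525623
bar top 53 [0.0958 0.101  0.106  0.1069] 0.00031587346483144763
```

jog_arm --plan "0 0 0 -0.02 0.05 -0.02 255;0 0 0 0 0 0 255;0 0 0 0 0 0 255"

```text
time_s: 35.1
position: [0.4325, 0.0125, 0.0702]
tool_rot: [[0.981, -0.196, 0.0], [-0.196, -0.981, 0.0], [0.0, -0.0, -1.0]]
ft_force: [-0.7, 1.2, 2.9]
grip_width: 0.0129
gripper_force: 34.7
```

jog_arm --plan "0 0 0 0 0 0 200;0 0 0 0 0 0 180;0 0 0 0 0 0 160;0 0 0 0 0 0 130;0 0 0 0 0 0 100;0 0 0 0 0 0 100"

```text
time_s: 35.6
position: [0.4324, 0.0123, 0.0701]
tool_rot: [[0.981, -0.196, -0.0], [-0.196, -0.981, -0.0], [0.0, 0.0, -1.0]]
ft_force: [-0.5, 0.7, 0.1]
grip_width: 0.0516
gripper_force: 0.0
```

Run:
```python
from fit import *
avg(4)
i=imaging.get_image("wrist"); save(i,"w6")
```

```text
t 35.75 F along -0.21 +- 0.24 lat -0.41 z 0.07 jigx 5e-05 z 0.0701 w 0.051983580879381965
```

View pics/w6.png

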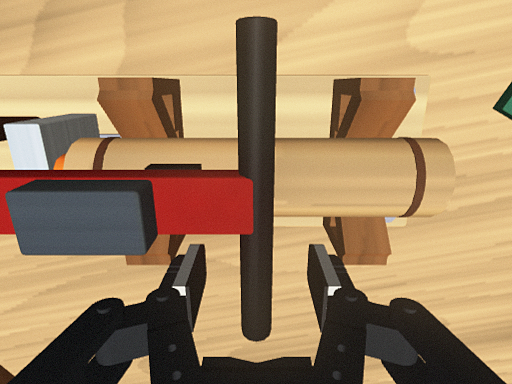

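Picture w6: the clamp lies level on the barrel, the bar at column 256 is free between the open fingers, and the buffer (62,160) meets the barrel. I'll retreat and check.

jog_arm --plan "0 0 0 0 0 -0.5 100;0 0 0 0 0 -1 100;0 0 0 0 0 -2 100;0 0 0 0 0 -3 100;0 0 0 0 0 -3 100;0 0 0 0 0 -3 100;0 0 0 0 0 -3 100;0 0 0 0 0 0 100;0 0 0 0 0 0 100;0 0 0 0 0 0 100"

```text
time_s: 36.68
position: [0.432, 0.0124, 0.2247]
tool_rot: [[0.981, -0.196, -0.001], [-0.196, -0.981, 0.0], [-0.001, -0.0, -1.0]]
ft_force: [0.3, 0.4, 0.1]
grip_width: 0.052
gripper_force: 0.0
```

Run:
```python
from fit import *
st()
i=imaging.get_image("wrist"); cv2.imwrite("pics/w7.png",cv2.resize(i["pixels"][:300,:400,::-1],(800,600)))
```

```text
t 36.68 p [0.432  0.0124 0.2247] yaw -11.29 z [-9.e-04  2.e-04 -1.e+00] F [0.27 0.41 0.1 ] T [-0.01 -0.02 -0.04] w 0.052 g 0.0
```

View pics/w7.png

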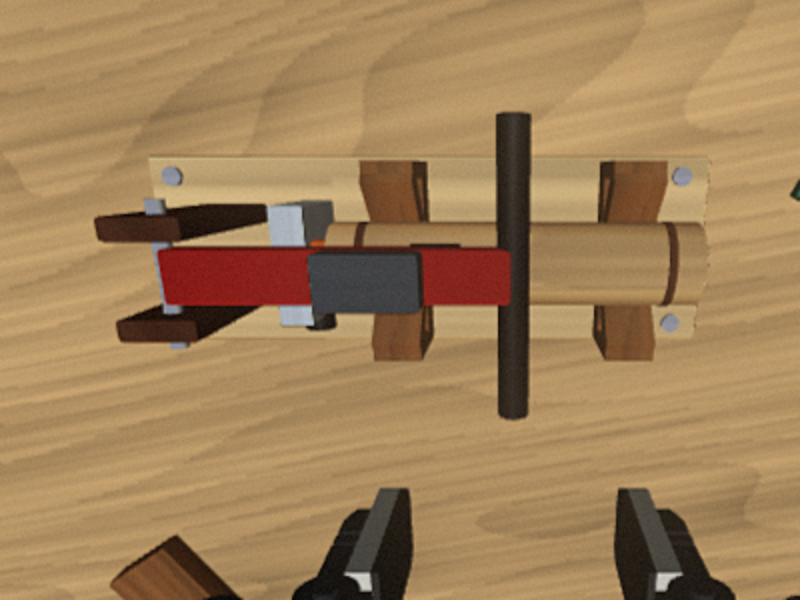

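Picture w7: the clamp is closed on the barrel (pad area 435,245), the barrel end reaches the orange buffer (318,243), and the gripper is clear. I'll hand in.

```bash
python3 -c "
from rig import job
print(job.close_job())"
```

```text
the job is handed in; nothing more can be done
None
```

The job is handed in at about 37 s. The barrel is bedded in both V-blocks and against the buffer, pressed to about 6 N and eased to roughly 1 N before letting go. The clamp was eased down onto it and the gripper is clear. I judged the final contact from the pictures only, and no verdict came back.

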